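# Hold the angle gauge on its index on a wood sample

## Task

This branch for the wood collection is to be cored, and I want to pencil the spot at the right angle round from its top. Set the angle gauge upright astride the branch, square across the bare band, then rock it round the branch until its swinging pointer settles on the brass index clip. Finish while still holding it there in the gripper, its foot resting on the wood, so that I can mark along it; leave the glue, tub and scissors where they are.

Things in the scene. Friction and masses are not known exactly. Their poses are not given: they have to be found in the camera images.
- gauge: Loose angle gauge, 0.2 to 0.3 kg, standing on its foot, 173 mm tall: aluminium inverted-V foot, round white dial 92 mm across and 22 mm thick, alike on both faces, aluminium grip block on top. Origin: centre of underside. z up through the gauge, x the dial's normal and the groove's direction, y across. Foot 34 mm along x, 71 mm along y. Dial centre 84 mm up. May be set either way round.
- gauge_grip (a point): Point in the gauge's grip block, 154 mm above the gauge's origin, gauge axes. The block is 18 mm along x and 28 mm along y, from 129 to 173 mm above the origin; pinch it across y.
- gauge_crotch (a point): Crotch (deepest point) of the groove in the gauge's foot, 26 mm above the gauge's origin, midway along the groove; gauge axes. The groove runs along x, its two flat faces stand at 45 degrees and it is 52 mm wide at the bottom.
- pointer (a joint): Angle (rad) of the black pendulum pointer about the gauge's +x through the dial centre; 0 when it points at the middle of the scale, which is at the foot end of the dial; range +-1.4. It swings freely and settles straight down about 1.5 s after a motion, so it reads minus the gauge's lean about its own x (lean it -0.3 about x, it reads +0.3).
- index (a joint): Angle (rad) of the brass index clip on the dial's rim about the gauge's +x, same zero and sense as the pointer; set between 0.24 and 0.46, towards the gauge's +y, stiff enough to stay. The pointer is on it when both angles are equal.
- pointer_tip (a point): Tip of the pointer, 34 mm from the dial centre; its z axis lies along the pointer towards the pivot.
- index_mark (a point): Inner end of the brass index clip, 37 mm from the dial centre, the clip is 5 mm wide; its z axis points to the dial centre.
- branch: Wood sample, fixed: a level branch in dark bark, 270 mm long, about 48 mm thick, strapped in two wooden saddles on a plywood base 280 x 100 x 12 mm. Origin: centre of the base's underside; x along the branch, z up; its axis is 62 mm above the origin. Saddles and straps lie 83 to 113 mm from the middle both ways, a twig stub at x = +66 mm.
- band (a point): Middle of the pale bare band of the branch, on the branch's axis, 62 mm above the branch's origin; branch axes. The band is 72 mm long along x, 43 to 45 mm thick and out of round by about 2 mm; the bark beside it is 2 to 3 mm higher. With the foot seated astride, the gauge's crotch is 30 to 33 mm from the axis.
- glue: White glue bottle, 62 mm across, 170 mm tall, bystander. Origin: centre of its underside.
- tub: White plastic tub, 84 mm across, 75 mm tall, bystander. Origin: centre of its underside.
- shears: Scissors lying flat, 180 mm long, 10 mm high, bystander. Origin: near the middle, underside.
There are look-alikes about, which are no part of the job. Several things have the shape of the gauge; the one meant has the colours described above.

How it is judged:
By the outcome, as a careful person would: the job done as asked, in the order asked, and still so for the second after the job is handed in, while the arm keeps its last pose, push and grip.
It also fails if it takes over 51 s, if anything falls off the work surface, if the arm or the gripper's body presses on something with over 40 N, if the wrist force passes 120 N, or if a joint passes its speed limit or range.

## Robot

A 6-joint arm with a two-finger parallel gripper is mounted at the origin on the work surface. World frame = base frame: x ahead of the robot, y to its left, z up, the work surface at z = 0. Lengths are in mm, angles in rad, forces in N, time in s.
With the tool pointing down it reaches from about 400 to 925 mm from the base axis. Payload 12.5 kg.
Tool frame: the origin (TCP) lies on the mounting face of the last link; the fingertips stand 190 mm ahead of it and the grasp point (between the pads) lies 171 mm ahead of it; z points along the fingers, y is the line along which they close (so a half turn about z gives the same grasp; the last joint's range is limited). The gripper opens to 95 mm and grips with 3 to 60 N. Pads are 20 mm wide; open, the fingers measure 119 mm over their backs; the gripper's body (75 mm by 180 mm) begins 59 mm behind the grasp point.
Start: joints at [-1.313, 0.491, 1.559, -0, 1.092, -0.106], TCP at [222.412, -584.087, 404.761] pointing down, gripper open.
Joint ranges: [-3.1, 3.1], [-0.84, 2.19], [0.05, 2.79], [-1.13, 4.28], [0.06, 2.93], [-2.69, 2.69]. Speed limits (rad/s): [2.22, 2.22, 2.79, 3.14, 3.14, 3.14].

## Interface

Orientations are given as [roll, pitch, yaw] about the fixed x, y, z axes, in that order (R = Rz(yaw) Ry(pitch) Rx(roll)).
In Python, from cell import * gives the robot as it stands.
- The arm moves only by the tool arm_command, never from a script. Its argument "rows" is a list that holds one entry, the list of rows, each a list of 7 numbers: the shift along the tool's x, y, z normalised to -1 to 1, where 1 is 0.15 m, then the turn, a rotation vector about the tool's x, y, z normalised to -1 to 1, where 1 is 360 degrees, then the opening, from -1 (shut) to 1 (fully open). A call has 1 to 10 rows; each row is the pose to reach, as a shift and turn from the pose commanded when the call began, along the tool's axes at that moment, turning the shorter way round; what a row does not reach only later rows make up. A row lasts 1/12 s, in which the tool goes at most 41.7 mm and 7.16 degrees, less where a joint would pass 70% of its speed; a pose out of reach is approached as far as the arm can. A call with a number of a shift or a turn outside -1 to 1 is refused whole. A call with a gripper value outside its range is refused whole. The fingers move at their own pace and stop on an object; the grip force is fixed at half the most. Time passes only in rows, so rows that repeat a pose let the fingers close. It gives the time, the measured TCP pose, the force, the opening and the grip force at its end, in the units of the state.
- state(): the state, without advancing time (a new reading comes with each control period).
- read_camera(name): name is "side" or "top" or "wrist"; returns (picture, depth): 420x560x3 uint8, red, green, blue; 420x560 float32, mm along the optical axis (not along the pixel's ray), 0 where there is no reading.
- get_calibration(name): a dict with "camera_matrix" (3x3 intrinsics, pixels), "position" and "orientation" of the camera in the world; the wrist camera has in their place "hand_eye" (4x4, takes a point from camera to tool coordinates, whose origin is the TCP and whose axes are the flange's). Camera axes: x right, y up, looking along -z (the intrinsics and any distortion apply to the point x, -y, -z); pixel columns grow to the right and rows downward; lengths in mm; the calibration is good to about 2 mm. A picture is of the moment at which its call begins: read the wrist's pose just before it. get_calibration takes no time and is no camera call.
- job_done(): hands the job in; it is judged then, once.
The state is a dict: "t": time; "joints": joint angles; "qvel": joint speeds; "tau": joint torques, N m; "eef_pos": TCP position; "tcp_rot": TCP orientation; "ft_force": force on the tool from outside, world axes, zero at the start; "moment": the same for the moment, N m; "opening": opening from 0.0 (shut) to 1.0 (fully open); "grip_force": force on a finger pad.
Only numpy, scipy, OpenCV 4.12 (cv2) and the standard library are available. Lean on these libraries where they do the work, as an engineer would, in place of code of your own. Each camera call takes 0.05 s, during which the arm holds its last target. There are 200 camera calls.

## Working session

There is one attempt and no reset: what is moved stays moved. The work goes in short steps, Python scripts to look and compute and a tool call to move; the robot and the scene stay as the last step left them, time stands still between calls to the robot, and variables do not carry over. Pictures are saved under pics/ and viewed, at most 10 in all, crops included, and the job is handed in when it is done.

Besides the shell and the picture viewer there is one more tool, called after "Call:" by a JSON object that holds its "fn" and its "kwargs". arm_command: Moves the arm, as the interface text tells. Its arguments: {"type":"object","properties":{"rows":{"type":"array","items":{"type":"array","items":{"type":"array","items":{"type":"number","minimum":-1,"maximum":1}}}}},"required":["rows"]}

```bash
mkdir -p pics; cat > h.py <<'E'
from cell import *
import numpy as np, cv2
from scipy.spatial.transform import Rotation as R
def cam(n):
    s=state(); p,d=read_camera(n); c=get_calibration(n)
    np.savez(''+n+'.npz',p=p,d=d,eef=s['eef_pos'],rot=s['tcp_rot']); return p,d
def T(n):
    c=get_calibration(n); M=np.eye(4)
    if n=='wrist':
        f=np.load('wrist.npz'); M[:3,:3]=R.from_euler('xyz',f['rot']).as_matrix(); M[:3,3]=f['eef']
        return M@np.array(c['hand_eye']),np.array(c['camera_matrix'])
    o=np.array(c['orientation']); M[:3,:3]=o if o.shape==(3,3) else R.from_euler('xyz',o).as_matrix(); M[:3,3]=c['position']
    return M,np.array(c['camera_matrix'])
def pts(n,uv,d):
    M,K=T(n); uv=np.atleast_2d(uv).astype(float); d=np.atleast_1d(d)
    x=(uv[:,0]-K[0,2])/K[0,0]*d; y=(uv[:,1]-K[1,2])/K[1,1]*d
    return (M@np.c_[x,-y,-d,np.ones(len(d))].T).T[:,:3]
def cloud(n):
    f=np.load(''+n+'.npz'); v,u=np.nonzero(f['d']>0)
    return np.c_[u,v],pts(n,np.c_[u,v],f['d'][v,u])
def proj(n,P):
    M,K=T(n); q=(np.linalg.inv(M)@np.r_[P,1])[:3]; return K[0,0]*q[0]/-q[2]+K[0,2],K[1,1]*q[1]/q[2]+K[1,2]
E
python3 - <<'E'
from h import *
ims=[]
for n in('top','side'):
    p,d=cam(n); ims.append(p); c=get_calibration(n); print(n,c)
print(get_calibration('wrist'));print(state())
for n,i in zip(('top','side'),ims): cv2.imwrite(f'pics/{n}0.png',cv2.resize(i[:,:,::-1],(784,588)))
E
```

```text
top {'camera_matrix': array([[452.14471213,   0.        , 281.03305337],
       [  0.        , 452.14471213, 209.20994396],
       [  0.        ,   0.        ,   1.        ]]), 'position': array([ 316.74138206,  -13.01778762, 1381.50241761]), 'orientation': array([ 0.13434121,  0.00183043, -1.58411634])}
side {'camera_matrix': array([[506.50597508,   0.        , 275.27395309],
       [  0.        , 506.50597508, 210.7485859 ],
       [  0.        ,   0.        ,   1.        ]]), 'position': array([ 223.44197632, 1230.53501717, 1004.74360681]), 'orientation': array([ 0.94683526,  0.00617782, -2.93599009])}
{'camera_matrix': array([[300.17081652,   0.        , 277.81350379],
       [  0.        , 300.17081652, 207.01307525],
       [  0.        ,   0.        ,   1.        ]]), 'hand_eye': array([[-2.34752885e-04,  9.66355033e-01,  2.57211769e-01,
         7.23856191e+01],
       [ 9.99999631e-01,  1.42164331e-05,  8.59271245e-04,
         1.24458618e+00],
       [ 8.26704459e-04,  2.57211876e-01, -9.66354680e-01,
         2.11659269e+01],
       [ 0.00000000e+00,  0.00000000e+00,  0.00000000e+00,
         1.00000000e+00]])}
{'t': 0.1, 'joints': array([-1.31259404e+00,  4.91482280e-01,  1.55939852e+00,  3.56208164e-06,
        1.09169209e+00, -1.05587925e-01]), 'qvel': array([ 0.00116941, -0.00220021, -0.00268749,  0.00055784,  0.00085141,
       -0.00028329]), 'tau': array([ 3.37296842e-03, -6.13623190e+01, -2.58608115e+01,  6.93480601e-02,
        4.69425658e-02, -7.55608926e-05]), 'eef_pos': array([ 222.40700465, -584.05426778,  404.22720624]), 'tcp_rot': array([-3.14061822e+00, -1.06450063e-04,  3.63788521e-01]), 'ft_force': array([0.35301827, 0.02812592, 0.36288887]), 'moment': array([ 0.00811332, -0.01766434, -0.01452851]), 'grip_force': 0.0, 'opening': 0.9955882179084882}
```

View pics/top0.png

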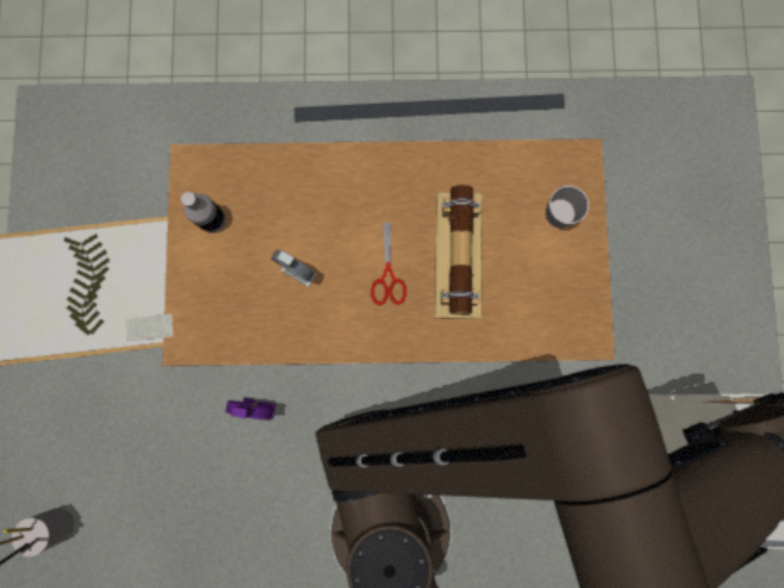

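View pics/side0.png

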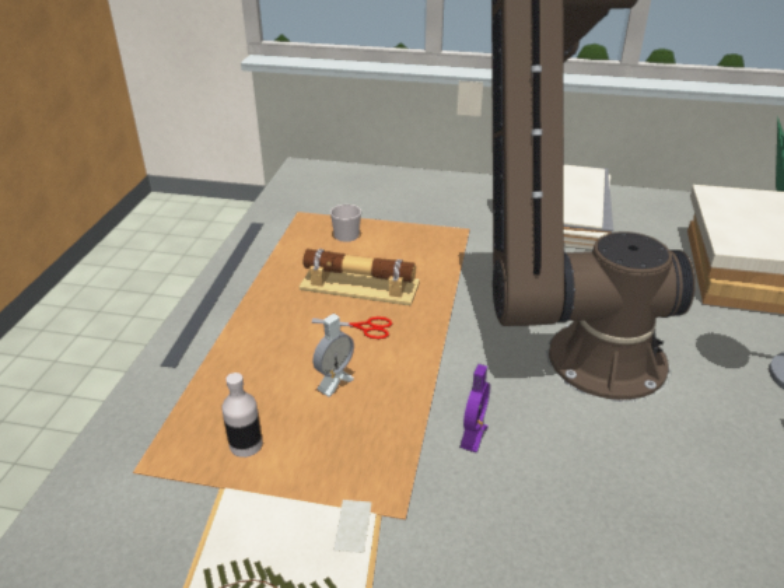

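The top view has the branch at (460,252), scissors at (388,265), tub at (568,205) and glue at (203,210). The gauge shapes are grey/white at (295,267) in top and (333,355) in side, and purple at (250,409) in top and (477,408) in side. The one with the white dial and aluminium foot fits, and the purple one is a look-alike. I'll confirm that in a crop and measure.

```bash
python3 - <<'E'
from h import *
for n in('top','side'):
    uv,P=cloud(n)
    f=np.load(n+'.npz')
    c=(np.array([295,267]) if n=='top' else np.array([333,355]))/1.4
    w=55
    m=(abs(uv-c)<w).all(1)
    base=P[m]; z0=np.median(base[:,2]) 
    g=base[base[:,2]>z0*0+12]
    print(n,'tablez',np.median(P[m][P[m][:,2]<10][:,2]),len(g))
    # cluster around nearest
    if n=='top': cen=np.median(g[g[:,2]>130][:,:2],0)
    g=g[np.hypot(*(g[:,:2]-cen).T)<60]
    for a,b in((5,30),(30,125),(130,165),(165,180)):
        q=g[(g[:,2]>a)&(g[:,2]<b)]
        if len(q)>5:
            (x,y),(W,H),an=cv2.minAreaRect(q[:,:2].astype(np.float32)); print(a,b,len(q),np.round([x,y,W,H,an],1),'mean',q.mean(0).round(1))
    c=(np.array([460,252]) if n=='top' else np.array([357,265]))/1.4
    m=(abs(uv-c)<[60,60]).all(1)
    q=P[m]; col=f['p'][uv[m][:,1],uv[m][:,0]].astype(int)
    b=(q[:,2]>74)&(q[:,2]<92); q=q[b];col=col[b]
    mu=q[:,:2].mean(0); _,_,vt=np.linalg.svd(q[:,:2]-mu); print('branch',mu,vt[0],len(q))
    pale=(col[:,1]>90)&(col[:,0]-col[:,2]>40); pp=q[pale]; s=(pp[:,:2]-mu)@vt[0]; t=(pp[:,:2]-mu)@vt[1]
    print('pale',len(pp),np.percentile(s,[1,50,99]),np.percentile(t,[1,50,99]),pp.mean(0),'zmax',np.percentile(pp[:,2],98))
a=np.load('side.npz')['p'][210:290,190:290];b=np.load('side.npz')['p'][255:335,290:390]
cv2.imwrite('pics/crop.png',cv2.resize(np.hstack([a,b])[:,:,::-1],None,fx=4,fy=4,interpolation=2))
E
```

```text
top tablez 4.1102560287674805 465
5 30 35 [562.4 187.9  67.   60.   60. ] mean [539.2 190.   20.6]
30 125 165 [548.1 195.5  90.5  28.1  58.5] mean [543.  189.6  88.6]
130 165 54 [549.9 192.9  42.7  21.3  59.1] mean [543.7 187.7 139.9]
165 180 64 [551.  194.4  28.9  17.9  59. ] mean [550.5 194.2 175.9]
branch [ 582.72311177 -155.8199305 ] [-0.9993497   0.03605794] 1272
pale 337 [-38.42664897  -2.24362414  82.46719874] [-18.55003205   0.98398845  23.46174953] [ 583.51720789 -156.91523744   83.50790957] zmax 90.92835330056052
side tablez 4.437972125350143 2082
5 30 131 [550.4 200.8  71.7  36.1  57.7] mean [553.2 212.3  20.3]
30 125 645 [547.2 201.5  95.5  31.7  52.2] mean [548.3 202.9  81.6]
130 165 129 [549.7 202.8  48.9  20.4  60. ] mean [548.4 206.3 144.7]
165 180 84 [549.1 199.7  30.4  19.9  52.9] mean [549.1 202.3 173.7]
branch [ 588.08936797 -151.68897506] [-0.5012106   0.86532533] 777
pale 244 [-69.68251837   8.24439502  84.38300882] [-121.8982819     2.23518875  109.65828373] [ 583.21263879 -145.45913431   84.19377968] zmax 91.3118513097713
```

View pics/crop.png

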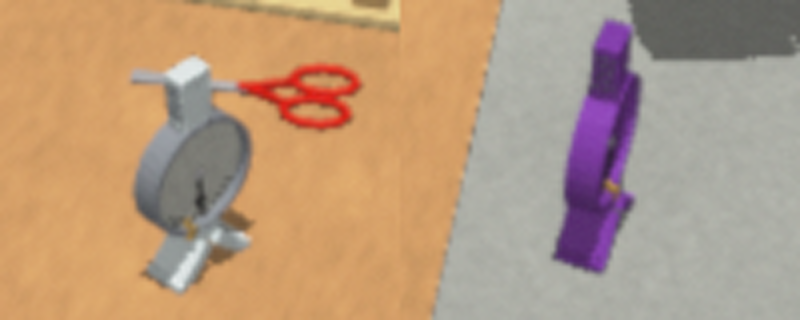

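The left crop confirms it: white dial, aluminium foot and block, pointer straight down, and the brass clip at its lower left, which is the world +x/+y side. So gauge +y lies at about 59° and gauge x at about -31°. I'll move over it with the wrist camera on the face at 149°.

```bash
cat >> h.py <<'E'
def plan(pos,Rt,start=None,maxc=8,dec=3):
    """prints chain of calls: normalised shift+turn to the target pose"""
    s=state(); p=np.array(s['eef_pos']); Q=R.from_euler('xyz',s['tcp_rot']); pos=np.array(pos,float)
    for k in range(maxc):
        d=Q.inv().apply(pos-p)/150; f=min(1,1/max(abs(d).max(),1e-9)); 
        rv=(Q.inv()*Rt).as_rotvec()/(2*np.pi); g=min(1,.12/max(np.linalg.norm(rv),1e-9))
        d=np.round(d*f,dec); rv=np.round(rv*g,dec+1)
        n=int(np.ceil(max(np.linalg.norm(d)*150/41.7,np.linalg.norm(rv)*360/7.16)))
        print(d.tolist(),rv.tolist(),'rows',n)
        p=p+Q.apply(d*150); Q=Q*R.from_rotvec(rv*2*np.pi)
        if f==1 and g==1: break
def down(yawdeg,lean=0): return R.from_euler('xyz',[np.pi,0,np.deg2rad(yawdeg)])
E
python3 - <<'E'
from h import *
plan([549,198,440],down(149))
E
```

```text
[0.949, -1.0, -0.057] [-0.0, -0.0001, -0.12] rows 7
[1.0, -0.057, -0.042] [-0.0, -0.0001, -0.12] rows 7
[1.0, 0.836, -0.056] [-0.0001, -0.0001, -0.116] rows 6
[0.146, 1.0, -0.043] [-0.0, 0.0, 0.0] rows 4
[0.139, 0.946, -0.04] [-0.0, 0.0, 0.0] rows 4
```

Call:
{"fn": "arm_command", "kwargs": {"rows": [[[0.949,-1,-0.057,0,0,-0.12,1],[0.949,-1,-0.057,0,0,-0.12,1],[0.949,-1,-0.057,0,0,-0.12,1],[0.949,-1,-0.057,0,0,-0.12,1],[0.949,-1,-0.057,0,0,-0.12,1],[0.949,-1,-0.057,0,0,-0.12,1],[0.949,-1,-0.057,0,0,-0.12,1]]]}}

```text
t: 0.68
eef_pos: [302.8, -391.7, 413.7]
tcp_rot: [3.141, 0.0, 1.126]
ft_force: [0.2, 0.2, -0.5]
opening: 1.002
grip_force: 0.0
```

Call:
{"fn": "arm_command", "kwargs": {"rows": [[[1,-0.057,-0.042,0,0,-0.12,1],[1,-0.057,-0.042,0,0,-0.12,1],[1,-0.057,-0.042,0,0,-0.12,1],[1,-0.057,-0.042,0,0,-0.12,1],[1,-0.057,-0.042,0,0,-0.12,1],[1,-0.057,-0.042,0,0,-0.12,1],[1,-0.057,-0.042,0,0,-0.12,1]]]}}

```text
t: 1.27
eef_pos: [360.3, -255.1, 419.5]
tcp_rot: [-3.142, 0.0, 1.874]
ft_force: [-0.1, -1.3, -0.1]
opening: 0.997
grip_force: 0.0
```

Call:
{"fn": "arm_command", "kwargs": {"rows": [[[1,0.836,-0.056,0,0,-0.116,1],[1,0.836,-0.056,0,0,-0.116,1],[1,0.836,-0.056,0,0,-0.116,1],[1,0.836,-0.056,0,0,-0.116,1],[1,0.836,-0.056,0,0,-0.116,1],[1,0.836,-0.056,0,0,-0.116,1]]]}}

```text
t: 1.77
eef_pos: [436.8, -71.5, 428.0]
tcp_rot: [3.141, 0.0, 2.602]
ft_force: [0.6, -0.6, 0.5]
opening: 1.001
grip_force: 0.0
```

Call:
{"fn": "arm_command", "kwargs": {"rows": [[[0.146,1,-0.043,0,0,0,1],[0.146,1,-0.043,0,0,0,1],[0.146,1,-0.043,0,0,0,1],[0.146,1,-0.043,0,0,0,1]]]}}

```text
t: 2.1
eef_pos: [495.2, 67.5, 434.3]
tcp_rot: [3.141, 0.0, 2.592]
ft_force: [-0.0, -0.2, -0.0]
opening: 1.0
grip_force: 0.0
```

Call:
{"fn": "arm_command", "kwargs": {"rows": [[[0.139,0.946,-0.04,0,0,0,1],[0.139,0.946,-0.04,0,0,0,1],[0.139,0.946,-0.04,0,0,0,1],[0.139,0.946,-0.04,0,0,0,1],[0.139,0.946,-0.04,0,0,0,1],[0.139,0.946,-0.04,0,0,0,1],[0.139,0.946,-0.04,0,0,0,1]]]}}

```text
t: 2.68
eef_pos: [549.3, 197.0, 439.9]
tcp_rot: [-3.141, -0.001, 2.596]
ft_force: [0.1, -1.1, -0.8]
opening: 1.002
grip_force: 0.0
```

```bash
python3 - <<'E'
from h import *
p,d=cam('wrist'); s=state(); print(s['t'],s['eef_pos'],s['tcp_rot'])
cv2.imwrite('pics/w1.png',p[:,:,::-1])
uv,P=cloud('wrist')
g=P[(np.hypot(P[:,0]-549,P[:,1]-198)<70)]
print('mat',np.median(g[g[:,2]<12][:,2]))
for a,b in((10,33),(50,125),(140,168),(169,182)):
    q=g[(g[:,2]>a)&(g[:,2]<b)]
    if len(q)>5:
        (x,y),(W,H),an=cv2.minAreaRect(q[:,:2].astype(np.float32)); print(a,b,len(q),np.round([x,y,W,H,an],1),'mean',q.mean(0).round(1),q[:,2].max())
E
```

```text
2.7333 [549.135979   196.77560124 440.14367567] [-3.14093695e+00 -3.09617081e-04  2.59633199e+00]
mat 3.0554291039832435
10 33 319 [542.1 199.9  69.8  12.3  58.6] mean [540.6 200.9  21.4] 32.91113747492841
50 125 1393 [550.7 194.7  92.4  24.1  58.5] mean [548.8 196.2  90.8] 124.9922506045204
140 168 222 [544.7 198.3  28.4   3.1  60.2] mean [543.9 198.9 154.2] 167.91402755020403
169 182 691 [550.8 194.4  27.6  17.4  58.2] mean [550.3 194.8 175.5] 178.16950305624866
```

View pics/w1.png

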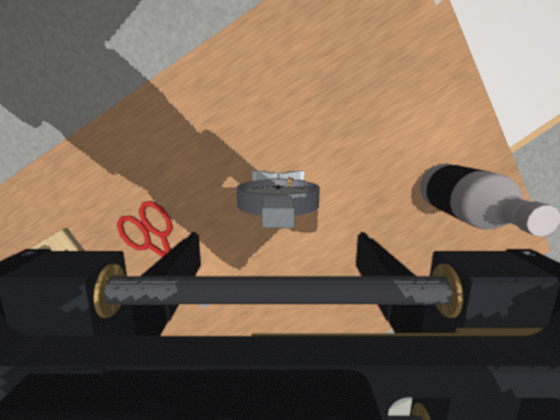

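The gauge is centred at about (278,200) px, with the clip's brass at (290,182), on the tool +y side. The fit gives (550.8, 194.5), gauge y at 58.5° and mat height 3. Next I go down and grip.

```bash
python3 - <<'E'
from h import *
plan([550.8,194.5,329.5],down(148.5))
E
```

```text
[-0.018, -0.007, 0.738] [-0.0001, -0.0, 0.0007] rows 3
```

Call:
{"fn": "arm_command", "kwargs": {"rows": [[[-0.018,-0.007,0.2,0,0,0.0007,1],[-0.018,-0.007,0.4,0,0,0.0007,1],[-0.018,-0.007,0.6,0,0,0.0007,1],[-0.018,-0.007,0.7,0,0,0.0007,1],[-0.018,-0.007,0.738,0,0,0.0007,1],[-0.018,-0.007,0.738,0,0,0.0007,1]]]}}

```text
t: 3.23
eef_pos: [550.9, 194.7, 328.9]
tcp_rot: [-3.14, -0.001, 2.594]
ft_force: [0.2, 0.1, 0.5]
opening: 1.0
grip_force: 0.0
```

Call:
{"fn": "arm_command", "kwargs": {"rows": [[[0,0,0,0,0,0,-1],[0,0,0,0,0,0,-1],[0,0,0,0,0,0,-1],[0,0,0,0,0,0,-1],[0,0,0,0,0,0,-1],[0,0,0,0,0,0,-1],[0,0,0,0,0,0,-1],[0,0,0,0,0,0,-1],[0,0,0,0,0,0,-1],[0,0,0,0,0,0,-1]]]}}

```text
t: 4.07
eef_pos: [550.8, 195.8, 329.7]
tcp_rot: [-3.142, 0.0, 2.596]
ft_force: [0.8, 0.5, -0.4]
opening: 0.352
grip_force: 0.0
```

```bash
python3 - <<'E'
from h import *
p,d=cam('wrist'); s=state(); print({k:np.round(s[k],3) for k in('t','eef_pos','tcp_rot','ft_force','opening','grip_force')})
a=p[130:290,180:380]; cv2.imwrite('pics/w2.png',cv2.resize(a[:,:,::-1],None,fx=3.7,fy=3.7,interpolation=2))
E
```

```text
{'t': np.float64(4.117), 'eef_pos': array([550.798, 195.747, 329.66 ]), 'tcp_rot': array([-3.141,  0.   ,  2.596]), 'ft_force': array([-1.515, -0.283,  0.369]), 'opening': np.float64(0.312), 'grip_force': np.float64(0.0)}
```

View pics/w2.png

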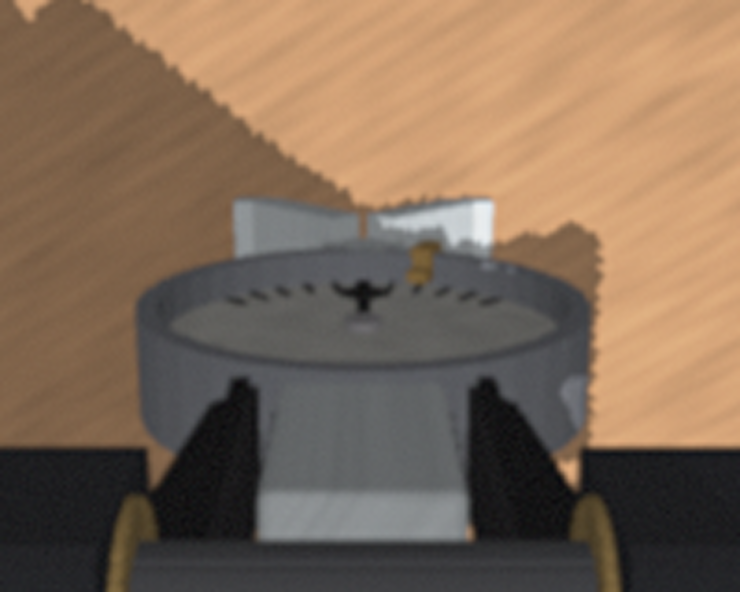

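The pointer is at x≈363 and the clip's inner end at (418,283) in the crop, an index of about 0.35 rad. The fingers are still closing. I'll close fully, lift, and fit the branch from the top cloud.

Call:
{"fn": "arm_command", "kwargs": {"rows": [[[0,0,0,0,0,0,-1],[0,0,0,0,0,0,-1],[0,0,0,0,0,0,-1],[0,0,0,0,0,0,-1],[0,0,-0.1,0,0,0,-1],[0,0,-0.3,0,0,0,-1],[0,0,-0.5,0,0,0,-1],[0,0,-0.7,0,0,0,-1],[0,0,-0.9,0,0,0,-1],[0,0,-0.9,0,0,0,-1]]]}}

```text
t: 4.95
eef_pos: [550.8, 195.8, 470.3]
tcp_rot: [3.136, 0.006, 2.596]
ft_force: [0.0, -0.2, -1.5]
opening: 0.293
grip_force: 30.0
```

```bash
python3 - <<'E'
from h import *
from scipy.optimize import least_squares as LS
uv,P=cloud('top'); f=np.load('top.npz')
m=(abs(P[:,0]-583)<130)&(abs(P[:,1]+156)<40)&(P[:,2]>45)
q=P[m]; col=f['p'][uv[m][:,1],uv[m][:,0]].astype(int)
pale=(col[:,0]>130)&(col[:,0]-col[:,2]>35)&(abs(q[:,0]-583)<60)
dark=(col[:,0]<125)&(col[:,0]-col[:,2]>20)
def fit(a,nm):
    a=a[a[:,2]>66]
    r=LS(lambda k:np.hypot(a[:,1]-k[0]-k[1]*(a[:,0]-583),a[:,2]-k[2])-k[3],[-156,0,65,22],loss='soft_l1')
    print(nm,len(a),r.x.round(3),np.std(r.fun).round(2),'x',np.percentile(a[:,0],[1,50,99]).round(1))
fit(q[pale],'pale'); fit(q[dark],'dark'); fit(q,'all')
# band edges by column histogram of colour along x near crown
c=q[:,2]>80
h=[(x,int(np.median(col[c&(abs(q[:,0]-x)<2.5)].sum(1)))) for x in range(525,645,5)]
print(h)
# base rect
b=P[(abs(P[:,0]-583)<160)&(abs(P[:,1]+156)<70)&(P[:,2]>10)]
print(cv2.minAreaRect(b[:,:2].astype(np.float32)))
print('base z',np.median(b[(b[:,2]<25)][:,2]))
print(state()['opening'],state()['grip_force'],state()['eef_pos'])
E
```

```text
pale 327 [-1.57567e+02 -4.80000e-02  6.44790e+01  2.29400e+01] 2.2 x [543.1 585.1 622. ]
dark 906 [-1.56859e+02 -3.90000e-02  6.72220e+01  2.30590e+01] 2.47 x [455.5 549.2 711.1]
all 1458 [-1.57281e+02 -4.00000e-02  6.50000e+01  2.45330e+01] 3.16 x [455.6 579.4 710.1]
[(525, 144), (530, 140), (535, 145), (540, 144), (545, 150), (550, 243), (555, 384), (560, 399), (565, 398), (570, 405), (575, 399), (580, 396), (585, 399), (590, 398), (595, 404), (600, 400), (605, 393), (610, 396), (615, 402), (620, 332), (625, 156), (630, 144), (635, 137), (640, 142)]
((582.0997924804688, -154.3417205810547), (139.1024932861328, 316.51318359375), 88.8180160522461)
base z 15.998578754152959
0.2927073621279292 29.999688863754272 [550.77941894 195.79974712 470.30056688]
```

```bash
python3 - <<'E'
from h import *
plan([586.5,-157.5,445],down(177.7))
E
```

```text
[-0.753, -1.0, 0.088] [0.0006, 0.0011, -0.0804] rows 5
[-0.142, -1.0, 0.072] [0.0, 0.0001, 0.0] rows 4
[-0.015, -0.105, 0.007] [0.0, -0.0, 0.0] rows 1
```

Call:
{"fn": "arm_command", "kwargs": {"rows": [[[-0.15,-0.2,0.018,0.0006,0.0011,-0.016,-1],[-0.3,-0.4,0.035,0.0006,0.0011,-0.032,-1],[-0.45,-0.6,0.053,0.0006,0.0011,-0.048,-1],[-0.6,-0.8,0.07,0.0006,0.0011,-0.064,-1],[-0.753,-1,0.088,0.0006,0.0011,-0.0804,-1],[-0.753,-1,0.088,0.0006,0.0011,-0.0804,-1]]]}}

```text
t: 5.45
eef_pos: [569.9, 3.8, 450.1]
tcp_rot: [-3.138, -0.009, 3.106]
ft_force: [-0.3, -0.2, -2.0]
opening: 0.289
grip_force: 30.0
```

Call:
{"fn": "arm_command", "kwargs": {"rows": [[[-0.03,-0.2,0.01,0,0,0,-1],[-0.06,-0.4,0.03,0,0,0,-1],[-0.09,-0.6,0.04,0,0,0,-1],[-0.12,-0.8,0.06,0,0,0,-1],[-0.142,-1,0.072,0,0,0,-1],[-0.142,-1,0.072,0,0,0,-1],[-0.142,-1,0.072,0,0,0,-1]]]}}

```text
t: 6.03
eef_pos: [584.6, -143.0, 439.7]
tcp_rot: [-3.14, -0.009, 3.099]
ft_force: [-0.2, 0.4, -2.2]
opening: 0.293
grip_force: 30.0
```

```bash
python3 - <<'E'
from h import *
plan([586.5,-157.5,425],down(177.7))
p,d=cam('wrist'); s=state(); print(s['t'],s['eef_pos'],s['tcp_rot'],s['ft_force'],s['moment'])
cv2.imwrite('pics/w3.png',p[:,:,::-1])
uv,P=cloud('wrist'); col=p[uv[:,1],uv[:,0]].astype(int)
# visible branch part (robot side), cylinder fit on bark & band
from scipy.optimize import least_squares as LS
m=(abs(P[:,0]-540)<80)&(abs(P[:,1]+156)<35)&(P[:,2]>68)&(P[:,2]<98); a=P[m]
r=LS(lambda k:np.hypot(a[:,1]-k[0]-k[1]*(a[:,0]-583),a[:,2]-k[2])-k[3],[-157,-.04,65,23],loss='soft_l1')
print(len(a),r.x.round(3),np.percentile(a[:,0],[1,99]),np.std(r.fun))
E
```

```text
[-0.017, -0.096, 0.098] [-0.0002, -0.0015, -0.0005] rows 1
6.0833 [ 584.61892463 -141.90632095  440.04048938] [-3.14025324 -0.00886024  3.10005068] [-0.06718962 -0.09653247 -2.10717809] [ 0.11196971 -0.13037383  0.03529746]
4465 [-1.58693e+02 -4.90000e-02  6.48840e+01  2.38220e+01] [461.01591337 573.31697873] 1.735901536050321
```

View pics/w3.png

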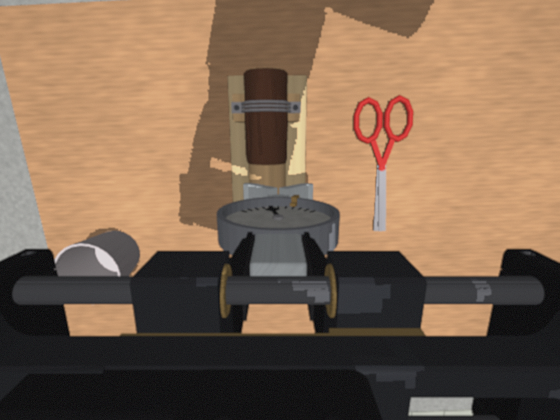

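The branch runs up the picture from (266,70), and the gauge sits over the band with the bark edge at (266,163). The scissors and tub are clear. I'll centre over the axis at y≈-158.2 and lower in small steps, watching the force.

```bash
python3 - <<'E'
from h import *
plan([586.5,-158.1,405],down(177.5))
E
```

```text
[-0.019, -0.107, 0.234] [-0.0002, -0.0014, 0.0003] rows 1
```

Call:
{"fn": "arm_command", "kwargs": {"rows": [[[-0.019,-0.107,0,-0.0002,-0.0014,0.0003,-1],[-0.019,-0.107,0,-0.0002,-0.0014,0.0003,-1],[-0.019,-0.107,0.05,-0.0002,-0.0014,0.0003,-1],[-0.019,-0.107,0.11,-0.0002,-0.0014,0.0003,-1],[-0.019,-0.107,0.17,-0.0002,-0.0014,0.0003,-1],[-0.019,-0.107,0.22,-0.0002,-0.0014,0.0003,-1],[-0.019,-0.107,0.234,-0.0002,-0.0014,0.0003,-1],[-0.019,-0.107,0.234,-0.0002,-0.0014,0.0003,-1]]]}}

```text
t: 6.75
eef_pos: [586.7, -157.8, 404.7]
tcp_rot: [-3.141, -0.0, 3.1]
ft_force: [0.4, 0.0, -1.5]
opening: 0.29
grip_force: 30.0
```

Call:
{"fn": "arm_command", "kwargs": {"rows": [[[0,0,0.01,0,0,0,-1],[0,0,0.02,0,0,0,-1],[0,0,0.02,0,0,0,-1]]]}}

```text
t: 7.0
eef_pos: [586.6, -158.0, 402.8]
tcp_rot: [-3.141, 0.001, 3.099]
ft_force: [0.0, 0.5, -2.9]
opening: 0.293
grip_force: 30.0
```

```bash
python3 - <<'E'
from h import *
s=state(); print(s['t'],s['eef_pos'],s['tcp_rot'],s['ft_force'],s['moment'])
E
```

```text
7.0 [ 586.62635542 -158.03383151  402.76935138] [-3.14079964e+00  1.44381985e-03  3.09949782e+00] [ 0.00821747  0.52866038 -2.88197589] [ 0.08175305 -0.16105603 -0.01716557]
```

Call:
{"fn": "arm_command", "kwargs": {"rows": [[[0,0,0.01,0,0,0,-1],[0,0,0.02,0,0,0,-1],[0,0,0.02,0,0,0,-1]]]}}

```text
t: 7.25
eef_pos: [586.6, -158.1, 399.6]
tcp_rot: [-3.141, 0.001, 3.099]
ft_force: [0.8, -0.2, -2.7]
opening: 0.291
grip_force: 30.0
```

Call:
{"fn": "arm_command", "kwargs": {"rows": [[[0,0,0.006,0,0,0,-1],[0,0,0.01,0,0,0,-1],[0,0,0.01,0,0,0,-1]]]}}

```text
t: 7.5
eef_pos: [586.6, -158.1, 398.1]
tcp_rot: [-3.141, 0.001, 3.099]
ft_force: [0.4, -0.5, -2.3]
opening: 0.295
grip_force: 30.0
```

Call:
{"fn": "arm_command", "kwargs": {"rows": [[[0,0,0.006,0,0,0,-1],[0,0,0.01,0,0,0,-1],[0,0,0.01,0,0,0,-1]]]}}

```text
t: 7.75
eef_pos: [586.7, -157.8, 397.3]
tcp_rot: [-3.141, 0.002, 3.099]
ft_force: [-0.8, 2.7, 3.6]
opening: 0.292
grip_force: 30.0
```

Call:
{"fn": "arm_command", "kwargs": {"rows": [[[0,0,0.006,0,0,0,-1],[0,0,0.008,0,0,0,-1],[0,0,0.008,0,0,0,-1]]]}}

```text
t: 8.0
eef_pos: [586.7, -157.6, 396.8]
tcp_rot: [3.142, 0.003, 3.099]
ft_force: [-1.8, 5.2, 9.4]
opening: 0.294
grip_force: 30.0
```

Call:
{"fn": "arm_command", "kwargs": {"rows": [[[0,0.005,0,0,0,0,-1],[0,0.007,0,0,0,0,-1],[0,0.007,0,0,0,0,-1]]]}}

```text
t: 8.25
eef_pos: [586.8, -156.8, 396.6]
tcp_rot: [-3.141, 0.003, 3.1]
ft_force: [-1.0, 2.6, 7.4]
opening: 0.295
grip_force: 30.0
```

Call:
{"fn": "arm_command", "kwargs": {"rows": [[[0,0.003,0,0,0,0,-1],[0,0.005,0,0,0,0,-1],[0,0.005,0,0,0,0,-1]]]}}

```text
t: 8.5
eef_pos: [586.8, -156.4, 396.6]
tcp_rot: [-3.14, 0.003, 3.1]
ft_force: [-0.9, -0.1, 7.7]
opening: 0.293
grip_force: 30.0
```

```bash
python3 - <<'E'
from h import *
s=state(); print(s['t'],s['eef_pos'],s['tcp_rot'],s['ft_force'],s['moment'])
p,d=cam('wrist')
a=p[130:290,180:380]; cv2.imwrite('pics/w4.png',cv2.resize(a[:,:,::-1],None,fx=3.7,fy=3.7,interpolation=2))
E
```

```text
8.5 [ 586.78989118 -156.38145722  396.60801812] [-3.13965820e+00  3.04060473e-03  3.09980200e+00] [-0.85661636 -0.10126882  7.72232094] [0.22524922 0.14895079 0.00271789]
```

View pics/w4.png

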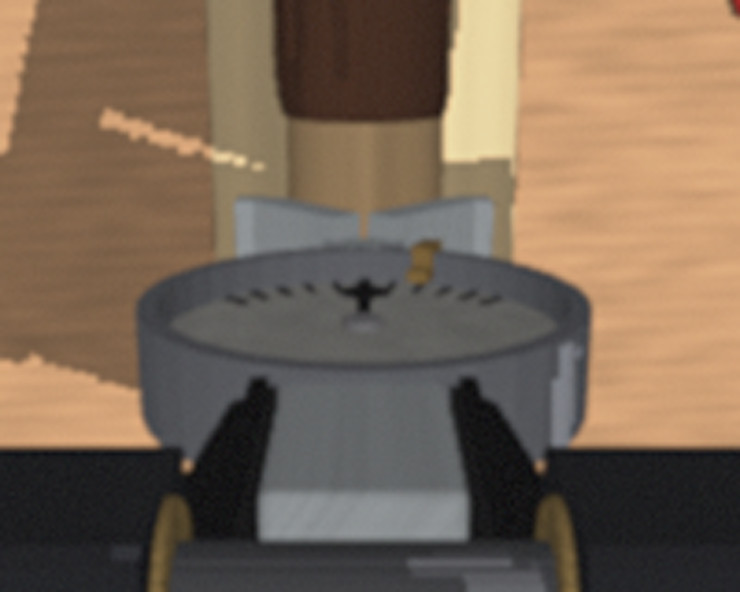

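The gauge is seated upright astride the pale band with its groove in line with the branch. The pointer is at x≈363, the clip's inner end at (417,285), and the foot is on the wood with about 8 N of push. Next I rock it about the branch axis (L≈331) in two stages.

Call:
{"fn": "arm_command", "kwargs": {"rows": [[[0,0.0386,0.0003,0.0028,0,0,-1],[0,0.0772,0.0014,0.0056,0,0,-1],[0,0.1544,0.0054,0.0111,0,0,-1],[0,0.2313,0.0122,0.0167,0,0,-1],[0,0.3079,0.0216,0.0223,0,0,-1],[0,0.3461,0.0273,0.0251,0,0,-1],[0,0.3842,0.0337,0.0279,0,0,-1],[0,0.3842,0.0337,0.0279,0,0,-1],[0,0.3842,0.0337,0.0279,0,0,-1]]]}}

```text
t: 9.3
eef_pos: [589.4, -98.4, 391.4]
tcp_rot: [-2.964, 0.003, 3.101]
ft_force: [-0.0, 1.1, 6.5]
opening: 0.292
grip_force: 30.0
```

```bash
cat >> h.py <<'E'
def ft():
    s=state(); Q=R.from_euler('xyz',s['tcp_rot']); z=Q.apply([0,0,1])
    print('t',s['t'],'lean',np.arctan2(-z[1],-z[2]).round(4),'F tool',Q.inv().apply(np.array(s['ft_force'])+[0,0,2.2]).round(2),'M',Q.inv().apply(s['moment']).round(2),'axis pt',(s['eef_pos']+331.6*z).round(1),'pitch',s['tcp_rot'][1].round(4))
E
python3 -c "
from h import *
ft()"
```

```text
t 9.3 lean 0.1774 F tool [ 0.06 -0.49 -8.77] M [-0.12 -0.03 -0.02] axis pt [ 588.1 -156.9   65. ] pitch 0.0034
```

Call:
{"fn": "arm_command", "kwargs": {"rows": [[[0,0.0386,0.0003,0.0028,0,0,-1],[0,0.0772,0.0014,0.0056,0,0,-1],[0,0.1544,0.0054,0.0111,0,0,-1],[0,0.2313,0.0122,0.0167,0,0,-1],[0,0.3079,0.0216,0.0223,0,0,-1],[0,0.3516,0.0282,0.0255,0,0,-1],[0,0.3516,0.0282,0.0255,0,0,-1],[0,0.3516,0.0282,0.0255,0,0,-1],[0,0.3516,0.0282,0.0255,0,0,-1],[0,0.3516,0.0282,0.0255,0,0,-1]]]}}

```text
t: 10.13
eef_pos: [591.6, -47.4, 378.0]
tcp_rot: [-2.805, 0.003, 3.1]
ft_force: [-0.1, 2.9, 6.0]
opening: 0.295
grip_force: 30.0
```

Call:
{"fn": "arm_command", "kwargs": {"rows": [[[0,0,0,0,0,0,-1],[0,0,0,0,0,0,-1],[0,0,0,0,0,0,-1],[0,0,0,0,0,0,-1],[0,0,0,0,0,0,-1],[0,0,0,0,0,0,-1],[0,0,0,0,0,0,-1],[0,0,0,0,0,0,-1],[0,0,0,0,0,0,-1],[0,0,0,0,0,0,-1]]]}}

```text
t: 10.97
eef_pos: [591.6, -47.4, 377.9]
tcp_rot: [-2.805, 0.004, 3.1]
ft_force: [-0.4, 2.3, 5.8]
opening: 0.294
grip_force: 30.0
```

Call:
{"fn": "arm_command", "kwargs": {"rows": [[[0,0,0,0,0,0,-1],[0,0,0,0,0,0,-1],[0,0,0,0,0,0,-1],[0,0,0,0,0,0,-1],[0,0,0,0,0,0,-1],[0,0,0,0,0,0,-1],[0,0,0,0,0,0,-1],[0,0,0,0,0,0,-1],[0,0,0,0,0,0,-1],[0,0,0,0,0,0,-1]]]}}

```text
t: 11.8
eef_pos: [591.6, -47.4, 378.0]
tcp_rot: [-2.805, 0.004, 3.1]
ft_force: [-0.2, 3.3, 6.1]
opening: 0.298
grip_force: 30.0
```

```bash
python3 - <<'E'
from h import *
ft()
a=np.mean([cam('wrist')[0].astype(float) for _ in range(6)],0).astype(np.uint8)
a=a[185:225,228:328]; cv2.imwrite('pics/w5.png',cv2.resize(a[:,:,::-1],None,fx=8,fy=8,interpolation=2))
E
```

```text
t 11.8 lean 0.3365 F tool [ 0.32  0.4  -8.92] M [-0.4  -0.09  0.  ] axis pt [ 588.2 -156.9   65. ] pitch 0.0036
```

View pics/w5.png

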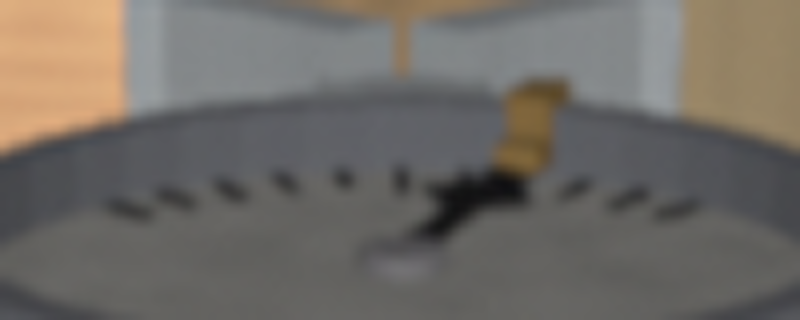

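```bash
python3 - <<'E'
from h import *
c=get_calibration('wrist'); H=np.linalg.inv(np.array(c['hand_eye'])); K=np.array(c['camera_matrix'])
def pj(x,r,a):
    q=H@[x,r*np.sin(a),242.6+r*np.cos(a),1]; return ((K[0,0]*q[0]/-q[2]+K[0,2]-228)*8).round(0),((-K[1,1]*q[1]/-q[2]+K[1,2]-185)*8).round(0)
for x in(6,9,11,14):
    print(x,'piv',pj(x,0,0),'tip.3365',pj(x,34,.3365),'ticks36',[pj(x,37,k*np.pi/18) for k in(0,-1,-2,-3,-5)])
    print('   clip37',[(a,pj(x,37,a),pj(x,46,a)) for a in(.32,.34,.36,.38,.4)])
p=np.load('wrist.npz')['p'].astype(int)
r=p[185:225,270:310]; br=(r[...,0]-r[...,2]>45)&(r[...,0]>90)
for v in range(40):
    u=np.nonzero(br[v])[0]
    if len(u) and v>8 and v<26: print(v*8+4,((u+42)*8+4).tolist())
bl=r.sum(2)<110
for v in range(20,32): 
    u=np.nonzero(bl[v])[0]
    if len(u): print('blk',v*8+4,((u+42)*8+4).tolist())
E
```

```text
6 piv (np.float64(403.0), np.float64(244.0)) tip.3365 (np.float64(506.0), np.float64(160.0)) ticks36 [(np.float64(402.0), np.float64(149.0)), (np.float64(344.0), np.float64(151.0)), (np.float64(287.0), np.float64(154.0)), (np.float64(233.0), np.float64(160.0)), (np.float64(134.0), np.float64(180.0))]
   clip37 [(0.32, (np.float64(508.0), np.float64(153.0)), (np.float64(530.0), np.float64(135.0))), (0.34, (np.float64(515.0), np.float64(154.0)), (np.float64(538.0), np.float64(135.0))), (0.36, (np.float64(521.0), np.float64(155.0)), (np.float64(545.0), np.float64(136.0))), (0.38, (np.float64(527.0), np.float64(155.0)), (np.float64(553.0), np.float64(137.0))), (0.4, (np.float64(534.0), np.float64(156.0)), (np.float64(561.0), np.float64(138.0)))]
9 piv (np.float64(403.0), np.float64(214.0)) tip.3365 (np.float64(506.0), np.float64(134.0)) ticks36 [(np.float64(402.0), np.float64(123.0)), (np.float64(344.0), np.float64(124.0)), (np.float64(287.0), np.float64(128.0)), (np.float64(232.0), np.float64(134.0)), (np.float64(133.0), np.float64(152.0))]
   clip37 [(0.32, (np.float64(508.0), np.float
[... 1726 characters left out ...]
(np.float64(528.0), np.float64(84.0)), (np.float64(554.0), np.float64(68.0))), (0.4, (np.float64(535.0), np.float64(85.0)), (np.float64(562.0), np.float64(68.0)))]
92 [532, 540, 548, 556]
100 [516, 524, 532, 540, 548, 556]
108 [516, 524, 532, 540, 548]
116 [516, 524, 532, 540, 548]
124 [516, 524, 532, 540, 548]
132 [516, 524, 532, 540, 548]
140 [516, 524, 532, 540]
148 [508, 516, 524, 532, 540]
156 [500, 508, 516, 524, 532, 540]
164 [508, 516, 524, 532, 540]
blk 180 [492, 500, 508, 516]
blk 188 [460, 468, 476, 484, 492, 500, 508, 516]
blk 196 [444, 452, 460, 468, 476, 484, 492, 500, 508, 516]
blk 204 [452, 460, 468, 476, 484]
blk 212 [444, 452, 460, 468]
blk 220 [444, 452]
blk 228 [436, 444]
```

The ticks match the model at 10° spacing and r=37. The clip's inner end is centred at about (521,162) in the crop, so the index is about 0.358 rad. The pointer tip at about (505,178) reads 0.3365. I rock 0.021 rad further and let it settle.

Call:
{"fn": "arm_command", "kwargs": {"rows": [[[0,0.0237,0.0001,0.0017,0,0,-1],[0,0.0474,0.0005,0.0034,0,0,-1],[0,0.0474,0.0005,0.0034,0,0,-1],[0,0.0474,0.0005,0.0034,0,0,-1],[0,0.0474,0.0005,0.0034,0,0,-1],[0,0.0474,0.0005,0.0034,0,0,-1],[0,0.0474,0.0005,0.0034,0,0,-1],[0,0.0474,0.0005,0.0034,0,0,-1],[0,0.0474,0.0005,0.0034,0,0,-1],[0,0.0474,0.0005,0.0034,0,0,-1]]]}}

```text
t: 12.93
eef_pos: [591.9, -40.7, 375.5]
tcp_rot: [-2.784, 0.004, 3.1]
ft_force: [0.7, 2.7, 5.6]
opening: 0.295
grip_force: 30.0
```

Call:
{"fn": "arm_command", "kwargs": {"rows": [[[0,0,0,0,0,0,-1],[0,0,0,0,0,0,-1],[0,0,0,0,0,0,-1],[0,0,0,0,0,0,-1],[0,0,0,0,0,0,-1],[0,0,0,0,0,0,-1],[0,0,0,0,0,0,-1],[0,0,0,0,0,0,-1],[0,0,0,0,0,0,-1],[0,0,0,0,0,0,-1]]]}}

```text
t: 13.77
eef_pos: [591.9, -40.7, 375.5]
tcp_rot: [-2.784, 0.004, 3.1]
ft_force: [0.6, 2.5, 5.7]
opening: 0.292
grip_force: 30.0
```

Call:
{"fn": "arm_command", "kwargs": {"rows": [[[0,0,0,0,0,0,-1],[0,0,0,0,0,0,-1],[0,0,0,0,0,0,-1],[0,0,0,0,0,0,-1],[0,0,0,0,0,0,-1],[0,0,0,0,0,0,-1],[0,0,0,0,0,0,-1],[0,0,0,0,0,0,-1],[0,0,0,0,0,0,-1],[0,0,0,0,0,0,-1]]]}}

```text
t: 14.6
eef_pos: [591.9, -40.7, 375.5]
tcp_rot: [-2.784, 0.004, 3.1]
ft_force: [0.1, 2.4, 6.7]
opening: 0.291
grip_force: 30.0
```

```bash
python3 - <<'E'
from h import *
ft()
a=np.mean([cam('wrist')[0].astype(float) for _ in range(6)],0).astype(np.uint8)
a=a[194:222,268:308]; cv2.imwrite('pics/w6.png',cv2.resize(a[:,:,::-1],None,fx=20,fy=20,interpolation=2))
E
```

```text
t 14.6 lean 0.3579 F tool [-0.06 -0.84 -9.21] M [-0.36 -0.12  0.03] axis pt [ 588.2 -156.9   64.9] pitch 0.0036
```

View pics/w6.png

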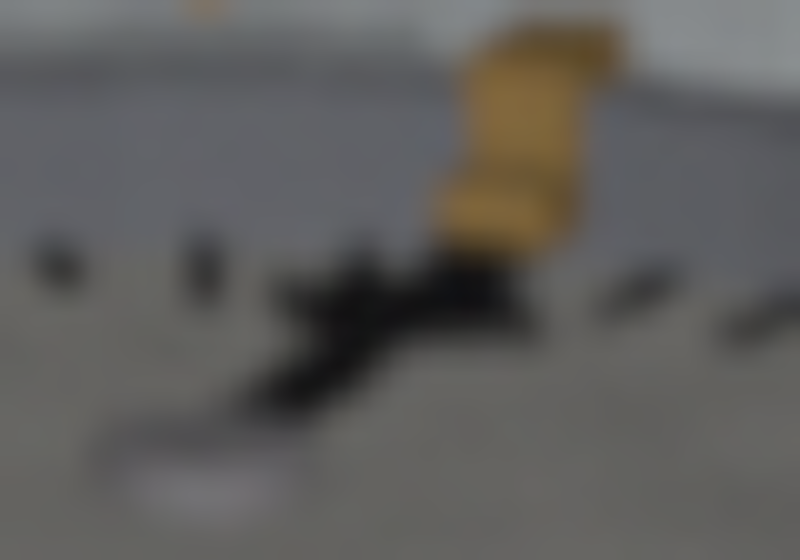

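The pointer's arrow tip at about (480,258) now runs into the middle of the clip's inner end at about (497,248). At 34 and 37 mm radius both correspond to about 0.355 rad. The foot is pressed on the wood with about 9 N and next to no side force, so I'm handing in.

```bash
python3 -c "
from h import *
print(job_done())"
```

```text
the job is handed in; nothing more can be done
None
```

I handed the job in at about 15 s on the robot's clock. The gauge is held astride the bare band, leaning about 0.36 rad with its pointer on the brass index clip to within about 0.01 rad by the wrist camera. Its foot is pressed on the wood with about 9 N, and I never went near the glue, tub or scissors.

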